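Unclip the steel bar beside the microtome

ROBOT

A 7-joint arm with a two-finger parallel gripper is mounted at the origin on the work surface. World frame = base frame: x ahead of the robot, y to its left, z up, the work surface at z = 0. Lengths are in m, angles in rad, forces in N, time in s.
With the tool pointing down it reaches from about 0.4 to 0.85 m from the base axis. Payload 4.5 kg.
Tool frame: the origin (TCP) lies on the mounting face of the last link; the fingertips stand 166 mm ahead of it and the grasp point (between the pads) lies 147 mm ahead of it; z points along the fingers, y is the line along which they close (so a half turn about z gives the same grasp; the last joint's range is limited). The gripper opens to 88 mm and grips with 3 to 60 N. Pads are 18 mm wide; open, the fingers measure 123 mm over their backs; the gripper's body (75 mm by 187 mm) begins 45 mm behind the grasp point.
Start: joints at [1.144, 0.689, -0.195, 1.565, 0.157, 0.902, -0.215], TCP at [0.278, -0.56, 0.405] pointing down, gripper open.
Joint ranges: [-3.01, 3.01], [-0.46, 2.08], [-1.47, 1.51], [0.13, 2.56], [-1, 4.14], [0.04, 2.09], [-2.66, 2.66]. Speed limits (rad/s): [2.57, 2.57, 3.14, 3.14, 3.14, 3.14, 3.14].

INTERFACE

Orientations are given as a unit quaternion [x, y, z, w].
In Python, from plant import r, snapshot gives the robot as it stands. The module is installed in compiled form; this text tells all that it offers.
- The arm moves only by the tool move_arm, never from a script. Its argument "rows" is a list of rows, each a list of 5 numbers: the shift along the tool's x, y, z in m, then the turn about the tool's z in rad, then the finger opening in m, from 0 to 0.0881. In form: [[dx, dy, dz, spin, claw], ...]. A call has 1 to 10 rows; each row shifts and turns the commanded pose from where the row before left it, along the tool's axes as they then stand; what a row does not reach is not made up. A row lasts 1/12 s, in which the tool goes at most 41.7 mm and 7.16 degrees, less where a joint would pass 70% of its speed; a pose out of reach is approached as far as the arm can. A call with a gripper value outside its range is refused whole. The fingers move at their own pace and stop on an object; "newtons" is the grip in N (left out, the last holds). Time passes only in rows, so rows that do not move let the fingers close. It gives the time, the measured TCP pose, the force, the opening and the grip force at its end, in the units of the state.
- r.get_state(): the state, without advancing time (a new reading comes with each control period).
- snapshot(name): name is "side" or "top"; returns a dict with "color" (384x512x3 uint8, red, green, blue), "depth" (384x512 float32, m along the optical axis (not along the pixel's ray), 0 where there is no reading), "mtx" (3x3 intrinsics, pixels), "eye" and "orientation" of the camera in the world. Camera axes: x right, y up, looking along -z (the intrinsics and any distortion apply to the point x, -y, -z); pixel columns grow to the right and rows downward; lengths in m; the calibration is good to about 2 mm. A picture is of the moment at which its call begins.
- r.finish_job(): hands the job in; it is judged then, once.
The state is a dict: "clock": time; "q": joint angles; "qd": joint speeds; "joint_torque": joint torques, N m; "tool_pos": TCP position; "eef_rot": TCP orientation; "contact_force": force on the tool from outside, world axes, zero at the start; "moment": the same for the moment, N m; "opening": opening from 0.0 (shut) to 1.0 (fully open); "finger_force": force on a finger pad.
Only numpy, scipy, OpenCV 4.12 (cv2) and the standard library are available. Lean on these libraries where they do the work, as an engineer would, in place of code of your own. Each camera call takes 0.05 s, during which the arm holds its last target. There are 200 camera calls.

TASK

Snap the round steel bar forward out of the two sprung clips on the tool rest, one end first and then the other. The clips look alike but one grips far too hard to be pulled directly: find by feel the end that comes with a light pull (never load the bar with more than about 20 N), swing that end forward, and go on swinging it so that the bar levers itself out of the other clip. Then, without lifting it off the rest, move the bar forward so that it lies fully down in the trough along the rest's front edge, leave it there, and do not disturb the things around it.

Things in the scene. Friction and masses are not known exactly. Their poses are not given: they have to be found in the camera images.
- rest: White plastic tool rest fixed to the bench, 174 mm deep (x -114 to +60) and 300 mm wide (y -150 to +150). Origin on the bench straight below the clipped bar's axis, midway between the clips; -x is its front (robot's side), y runs along the clipped bar, z up. Flat deck 16 mm high; beside the grey block (|y| 50 to 150) the deck lies open behind the bar up to x +60.
- rest_block (a point): Middle of the upper front edge of the grey block that stands close behind the middle of the bar: x +13 to +60, y -50 to +50 of the rest, 52 mm high. Axes as the rest. As one end of the bar is swung forward, the bar's back leans on the block's far front corner (the upright edge at the other side, |y| 50) and levers there.
- rest_clips (a point): Centre of the clipped bar's place, between two steel C clips at y -26 and +26 of the rest, 12 mm wide, mouths to -x, upper and lower jaws sprung (tops 43 mm high, opening 5 mm more). The bar pops out of a clip once it has come 10 mm forward there. Under it is a pit, x -20 to +13, |y| under 50. Which clip is the tight one changes and cannot be seen. Axes as the rest.
- rest_trough (a point): Middle of the trough's floor, 5 mm above the bench, 93 mm in front of the rest's origin. The trough runs along y over the rest's width, x -106 to -80, 11 mm deeper than the deck; its front lip is 28 mm high. A bar lying in it has its axis 16 mm above the bench. Axes as the rest.
- bar: Plain steel bar, 22 mm diameter, 200 mm long with round ends, about 0.4 kg. Origin at its middle on its axis; y is its axis; it may roll. At the start it lies along the rest's y in both clips, up to 6 mm off centre, on the deck (axis 27 mm above the bench), both ends standing out past the block. It rolls easily on the deck.
- bar_left (a point): Point on the bar's axis 11 mm in from its +y end. Pulled forward about 76 mm from the middle, from behind the bar, the end on the loose clip's side gives way at 5 to 9 N within some 15 mm; on the tight clip's side the load climbs past 12 N within about 12 mm and the clip would not let go below the allowed load.
- bar_right (a point): Point on the bar's axis 11 mm in from its -y end; what is said of bar_left holds here too. Once the loose end is out, pulling that same end on (at the same place) pries the tight clip open at 10 to 15 N; it lets go when that end has come some 60 to 80 mm forward in all and the bar stands about 35 degrees askew, often slid some cm along its axis.
- mould: Bystander: small steel mould, 30 x 37 x 12 mm, lying on top of the grey block. Origin under its centre.
- slide_tray: Bystander: grey divided tray, 110 x 85 x 30 mm, to the left of the rest. Origin under its centre.
- beaker: Bystander: glass beaker, 68 mm across, 85 mm high, to the right of the rest. Origin under its centre.
- brush: Bystander: brush 170 mm long, lying on the bench in front of the rest. Origin near its middle, on its underside.
- slide_box: Bystander: closed blue slide box, 80 x 100 x 32 mm, to the right of the rest. Origin under its centre.
There are look-alikes about, which are no part of the job. What is shaped like the bar but blue or turquoise is not meant.

How it is judged:
On the way, in this order (a step that is already met when the one before it is completed fails the run):
1. one end of the bar is swung forward out of its clip while the other is still held (((x of bar_left in the frame of rest below -0.022 m and x of bar_right in the frame of rest above -0.002 m) or (x of bar_right in the frame of rest below -0.022 m and x of bar_left in the frame of rest above -0.002 m))), for 0.1 s.
2. the whole bar is out of the clips, in front of them (x of each of bar_left, bar_right, bar in the frame of rest below -0.025 m), for 0.05 s.
At the end, for the whole second after the job is handed in: The bar lies at rest in the trough: bar_left and bar_right between 84 and 102 mm in front of the rest's origin line and less than 21 mm above the bench (16 mm when fully down) (x of bar_left in the frame of rest between -0.102 and -0.084 m and x of bar_right in the frame of rest between -0.102 and -0.084 m and z of each of bar_left, bar_right in the frame of rest below 0.021 m and linear speed of bar below 0.03 m/s); the robot touches nothing.
It fails at once if the robot loads the bar with more than 25 N (contact force between any of the fingers, the arm and bar above 25 N).
It fails at once if the bar is lifted off the rest (its middle more than 50 mm above the bench) (height (world z) of bar above 0.05 m).
It fails at once if a thing standing around is moved by more than 20 mm (distance of any of mould, slide_tray, beaker, brush, slide_box from where it was at the start of the episode above 0.02 m).
It also fails if it takes over 48 s, if anything falls off the work surface, if the arm or the gripper's body presses on something with over 40 N, if the wrist force passes 120 N, or if a joint passes its speed limit or range.

## Working session

There is one attempt and no reset: what is moved stays moved. The work goes in short steps, Python scripts to look and compute and a tool call to move; the robot and the scene stay as the last step left them, time stands still between calls to the robot, and variables do not carry over. Pictures are saved under pics/ and viewed, at most 10 in all, crops included, and the job is handed in when it is done.

Besides the shell and the picture viewer there is one more tool, called after "Call:" as a command line: name --pt "numbers of a row" for each row, then --argument value for the rest. move_arm: Moves the arm, as the interface text tells. Its arguments: {"type":"object","properties":{"rows":{"type":"array"},"newtons":{"type":"number"}},"required":["rows"]}

```bash
mkdir -p pics
cat > h.py <<'E'
import numpy as np, cv2
from plant import r, snapshot
from scipy.spatial.transform import Rotation as R
def cloud(s):
    d=s["depth"];K=np.array(s["mtx"]);v,u=np.mgrid[:d.shape[0],:d.shape[1]]
    p=np.stack([(u-K[0,2])/K[0,0]*d,-(v-K[1,2])/K[1,1]*d,-d],-1)
    o=np.array(s["orientation"])
    M=R.from_quat(o).as_matrix() if o.size==4 else o.reshape(3,3)
    return p@M.T+np.array(s["eye"])
E
python3 - <<'E'
from h import *
for n in("top","side"):
    s=snapshot(n);cv2.imwrite(f"pics/{n}0.png",s["color"][...,::-1])
    np.savez(f"{n}0.npz",c=s["color"],p=cloud(s),d=s["depth"])
    print(n,s["eye"],s["orientation"],s["mtx"],[k for k in s])
st=r.get_state();print(st)
E
```

```text
top [ 0.33226892 -0.00707465  1.53442863] [ 0.02632239 -0.02801622 -0.70356198  0.70959337] [[491.62057304   0.         247.42544343]
 [  0.         491.62057304 186.77773167]
 [  0.           0.           1.        ]] ['color', 'depth', 'mtx', 'eye', 'orientation']
side [0.39998283 0.95577883 0.9290711 ] [-0.01894226  0.41446704  0.90954623 -0.02416446] [[469.90792313   0.         251.87359554]
 [  0.         469.90792313 191.99283846]
 [  0.           0.           1.        ]] ['color', 'depth', 'mtx', 'eye', 'orientation']
{'clock': 0.1, 'q': array([ 1.143814  ,  0.68992392, -0.19454443,  1.56623755,  0.15726777,
        0.9024974 , -0.21509345]), 'qd': array([-0.00024684, -0.00236282,  0.00112259, -0.00286184,  0.0010107 ,
       -0.00071567,  0.00158566]), 'joint_torque': array([-3.05133144e-03, -5.28506792e+01, -1.27111696e+00, -1.53839046e+01,
       -5.24611725e-02,  2.05822762e-03,  2.91222943e-05]), 'tool_pos': array([ 0.27776681, -0.55955602,  0.40397642]), 'eef_rot': array([ 9.73567511e-01,  2.28397892e-01, -2.29961347e-04, -8.06760456e-04]), 'contact_force': array([ 0.54892167, -0.24692794,  0.09252962]), 'moment': array([-0.02703228, -0.0274654 ,  0.0232464 ]), 'finger_force': 0.0, 'opening': 1.0028751138285035}
```

View pics/top0.png

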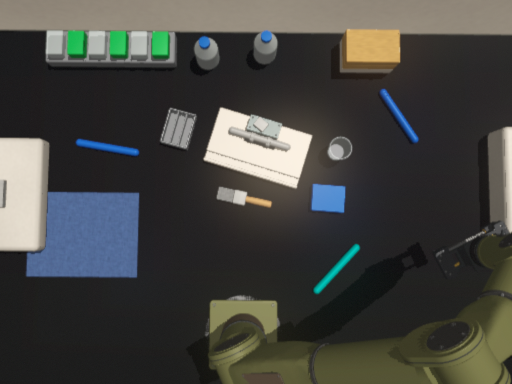

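View pics/side0.png

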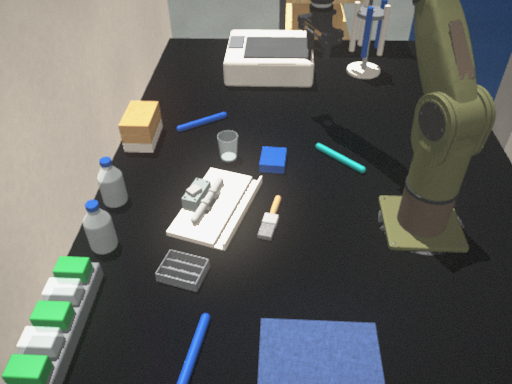

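Top view: the grey steel bar lies in the white rest at about (259,139). Look-alikes are the blue bars at (107,147) and (399,116) and the turquoise one at (337,268). I choose the grey bar and will check it in a crop.

Run:
```python
from h import *
a=np.load("top0.npz");c=a["c"].astype(int);p=a["p"]
print("bench z",np.median(p[300:340,150:200,2]))
mx=c.max(2);mn=c.min(2)
m=((mx>150)&(mx-mn<45)); m[:100]=0;m[200:]=0;m[:,:195]=0;m[:,320:]=0
n,l,s,_=cv2.connectedComponentsWithStats(m.astype(np.uint8));k=1+s[1:,4].argmax()
m=cv2.morphologyEx((l==k).astype(np.uint8),cv2.MORPH_CLOSE,np.ones((15,15)))
hull=cv2.convexHull(cv2.findContours(m,0,2)[0][0])
q=cv2.approxPolyDP(hull,6,True)[:,0]
K=None
print(q)
for u,v in q: print(u,v,c[v,u],p[v,u].round(4))
print(cv2.minAreaRect(np.argwhere(m)[:,::-1].astype(np.float32)))
b=p[m>0]; 
for z0,z1 in((.0,.01),(.012,.02),(.024,.034),(.034,.05),(.05,.075)):
    print(z0,((b[:,2]>z0)&(b[:,2]<z1)).sum())
im=a["c"][95:210,190:360,::-1]
cv2.imwrite("pics/crop.png",cv2.resize(im,None,fx=4.5,fy=4.5,interpolation=cv2.INTER_CUBIC))
```

```text
bench z 7.661264528346923e-05
[[220 108]
 [311 135]
 [296 187]
 [204 159]]
220 108 [196 187 173] [0.6958 0.0778 0.0181]
311 135 [194 184 170] [ 0.613  -0.2073  0.0169]
296 187 [186 177 166] [ 0.4494 -0.1602  0.0217]
204 159 [203 193 178] [0.5337 0.1249 0.0236]
((257.91619873046875, 146.39730834960938), (96.97482299804688, 57.71435546875), 17.10272979736328)
0.0 856
0.012 2531
0.024 372
0.034 457
0.05 383
```

View pics/crop.png

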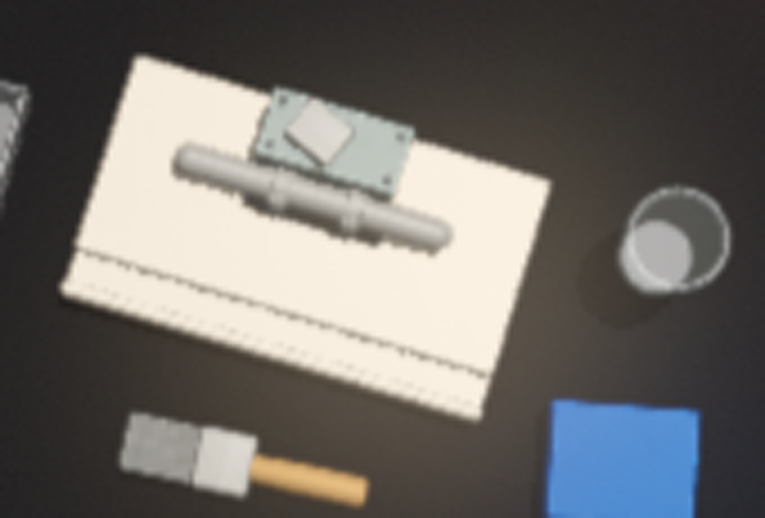

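The crop confirms it: a plain grey bar in two clips, its ends at crop (185,160) and (440,235). The grey block and mould are behind it, and the trough is along the front edge. Next I'll refine the poses.

```bash
cat >> h.py <<'E'
YAW=np.deg2rad(-16.2);O=np.array([.5989,-.0487])
X=np.array([np.cos(YAW),np.sin(YAW)]);Y=np.array([-X[1],X[0]])
def rest(p): d=np.asarray(p)[...,:2]-O; return np.stack([d@X,d@Y],-1)
def tool():
    st=r.get_state();M=R.from_quat(st["eef_rot"]).as_matrix();t=st["tool_pos"]+.166*M[:,2]
    print("tip rest",rest(t).round(4),"z",t[2].round(4),"toolx in rest deg",np.degrees(np.arctan2(M[1,0],M[0,0])).round(2),"need spin",round(-float((np.pi/2+YAW-np.arctan2(M[1,0],M[0,0]))),3),"t",st["clock"],"tilt",M[:,2].round(3),"F",(st["contact_force"][:2]@X).round(1),st["contact_force"].round(1))
E
python3 - <<'E'
from h import *
tool()
for n in("top","side"):
    a=np.load(n+"0.npz");p=a["p"].reshape(-1,3);q=rest(p);z=p[:,2]
    b=(abs(q[:,0])<.02)&(abs(q[:,1])<.115)&(z>.024)&(z<.045)
    o=b&(abs(q[:,1])>.055)
    print(n,"bar y",q[b,1].min(),q[b,1].max(),"ztop",np.percentile(z[o],95))
    for lo,hi in((-.09,-.055),(.055,.09)):
        s=o&(q[:,1]>lo)&(q[:,1]<hi);print(q[s,0].min(),q[s,0].max(),s.sum())
    k=(z>.046)&(z<.056)&(q[:,0]>0)&(q[:,0]<.075)&(abs(q[:,1])<.07)
    print("block",q[k].min(0),q[k].max(0))
    k=(z>.012)&(z<.02)&(abs(q[:,0])<.08)&(abs(q[:,1])<.17); print("deck z",np.median(z[k]),q[k].min(0),q[k].max(0))
    k=(z>.02)&(z<.12)&(abs(q[:,1])>.155)&(abs(q[:,1])<.3)&(abs(q[:,0])<.15);g=q[k]
    for sg in(-1,1):
        h=g[g[:,1]*sg>0];print("neigh",sg,h.min(0),h.max(0)) if len(h) else 0
E
```

```text
tip rest [-0.1661 -0.58  ] z 0.238 toolx in rest deg 26.41 need spin -0.827 t 0.1 tilt [-0.001  0.001 -1.   ] F 0.6 [ 0.5 -0.2  0.1]
top bar y -0.09531399010712442 0.10143342280501803 ztop 0.04138020453380975
-0.011446472884989378 0.010299446017072536 77
-0.010576147444497048 0.01683474989046147 82
block [ 0.00088667 -0.04994509] [0.06108539 0.04950041]
deck z 0.015917336212609268 [-0.07995718 -0.15003275] [0.06202603 0.15066134]
neigh -1 [-0.14997644 -0.2998594 ] [ 0.06517925 -0.19534517]
neigh 1 [-0.09704104  0.20988318] [0.01598793 0.29853572]
side bar y -0.09100582854566827 0.106084228458253 ztop 0.03925351010937101
-0.008906514701270503 0.010422734997357885 57
-0.008980173834914312 0.012984332983132904 79
block [ 0.01378344 -0.05363372] [0.06313057 0.05277692]
deck z 0.015713641491276076 [-0.07869777 -0.15184657] [0.06575261 0.15388644]
neigh -1 [-0.14999433 -0.29920376] [ 0.06772294 -0.19065809]
neigh 1 [-0.09594973  0.21119376] [0.01683268 0.29989252]
```

Call:
move_arm --pt "0 0 0 -0.118 0" --pt "0 0 0 -0.118 0" --pt "0 0 0 -0.118 0" --pt "0 0 0 -0.118 0" --pt "0 0 0 -0.118 0" --pt "0 0 0 -0.118 0" --pt "0 0 0 -0.119 0" --pt "0 0 0 0 0" --newtons 30

```text
clock: 0.77
tool_pos: [0.2775, -0.5598, 0.4041]
eef_rot: [0.799, 0.601, 0.0, -0.001]
contact_force: [0.4, 0.4, 0.3]
opening: 0.421
finger_force: 0.0
```

Call:
move_arm --pt "0.034 0.014 0 0 0" --pt "0.034 0.014 0 0 0" --pt "0.034 0.014 0 0 0" --pt "0.034 0.014 0 0 0" --pt "0.034 0.014 0 0 0" --pt "0.034 0.014 0 0 0" --pt "0.034 0.014 0 0 0" --pt "0.034 0.014 0 0 0" --pt "0.034 0.014 0 0 0" --pt "0.034 0.014 0 0 0"

```text
clock: 1.6
tool_pos: [0.5081, -0.2709, 0.4046]
eef_rot: [0.801, 0.599, -0.0, -0.0]
contact_force: [0.3, -0.5, 0.2]
opening: 0.007
finger_force: 0.0
```

Call:
move_arm --pt "0.034 0.014 0 0 0" --pt "0.034 0.014 0 0 0" --pt "0.034 0.014 0 0 0" --pt "0.034 0.014 0 0 0" --pt "0.032 0.01 0 0 0" --pt "0 0 0 0 0" --pt "0 0 0 0 0"

```text
clock: 2.18
tool_pos: [0.6184, -0.1266, 0.4044]
eef_rot: [0.799, 0.601, 0.0, -0.001]
contact_force: [-1.0, -0.7, 1.0]
opening: 0.003
finger_force: 0.0
```

```bash
python3 -c "
from h import *
tool();print(r.get_state()['opening'],r.get_state()['q'].round(2))"
```

```text
tip rest [ 0.0404 -0.0692] z 0.2384 toolx in rest deg 73.9 need spin 0.002 t 2.1833 tilt [ 0.     0.001 -1.   ] F -0.8 [-1.  -0.7  1. ]
0.003227005533273141 [ 0.33  0.71 -0.38  1.54  0.3   0.95 -0.42]
```

Call:
move_arm --pt "-0.003 0 0.03 0 0" --pt "0 0 0.036 0 0" --pt "0 0 0.036 0 0" --pt "0 0 0.036 0 0" --pt "0 0 0.036 0 0" --pt "0 0 0.022 0 0" --pt "0 0 0.012 0 0" --pt "0 0 0.008 0 0" --pt "0 0 0 0 0"

```text
clock: 2.93
tool_pos: [0.6162, -0.1334, 0.1879]
eef_rot: [0.8, 0.6, -0.001, -0.0]
contact_force: [0.5, -0.3, 0.3]
opening: 0.003
finger_force: 0.0
```

Call:
move_arm --pt "0 -0.004 0 0 0" --pt "0 -0.003 0 0 0" --pt "0 -0.002 0 0 0" --pt "0 0 0 0 0"

```text
clock: 3.27
tool_pos: [0.608, -0.1298, 0.19]
eef_rot: [0.8, 0.6, 0.0, 0.001]
contact_force: [-0.1, 0.5, 1.0]
opening: 0.006
finger_force: 0.0
```

```bash
python3 -c "
from h import *
tool()"
```

```text
tip rest [ 0.0315 -0.0754] z 0.024 toolx in rest deg 73.79 need spin -0.0 t 3.2667 tilt [ 0.001 -0.    -1.   ] F -0.2 [-0.1  0.5  1. ]
```

Call:
move_arm --pt "0 -0.002 0 0 0" --pt "0 -0.002 0 0 0" --pt "0 0 0 0 0"

```text
clock: 3.52
tool_pos: [0.6039, -0.1287, 0.1889]
eef_rot: [0.8, 0.6, -0.0, -0.0]
contact_force: [-0.6, 0.2, -0.1]
opening: 0.007
finger_force: 0.0
```

Call:
move_arm --pt "0 -0.002 0 0 0" --pt "0 -0.002 0 0 0" --pt "0 0 0 0 0"

```text
clock: 3.77
tool_pos: [0.6005, -0.1276, 0.1889]
eef_rot: [0.8, 0.6, 0.0, 0.0]
contact_force: [0.2, -0.0, 0.7]
opening: 0.006
finger_force: 0.2
```

Call:
move_arm --pt "0 -0.002 0 0 0" --pt "0 0 0 0 0"

```text
clock: 3.93
tool_pos: [0.5993, -0.1274, 0.1891]
eef_rot: [0.8, 0.6, 0.001, 0.001]
contact_force: [2.5, -1.7, 0.7]
opening: 0.006
finger_force: 1.5
```

Contact has just begun (about 3 N). I'll pull on in 2 mm steps.

Call:
move_arm --pt "0 -0.002 0 0 0" --pt "0 0 0 0 0"

```text
clock: 4.1
tool_pos: [0.5972, -0.1271, 0.1892]
eef_rot: [0.8, 0.6, 0.001, 0.001]
contact_force: [3.7, -1.8, 2.1]
opening: 0.004
finger_force: 2.1
```

Call:
move_arm --pt "0 -0.002 0 0 0" --pt "0 0 0 0 0"

```text
clock: 4.27
tool_pos: [0.5961, -0.1268, 0.1896]
eef_rot: [0.8, 0.6, 0.002, 0.002]
contact_force: [5.3, -3.0, 1.8]
opening: 0.008
finger_force: 3.2
```

Call:
move_arm --pt "0 -0.002 0 0 0" --pt "0 0 0 0 0"

```text
clock: 4.43
tool_pos: [0.5951, -0.1266, 0.19]
eef_rot: [0.8, 0.6, 0.003, 0.003]
contact_force: [6.9, -4.3, 2.8]
opening: 0.008
finger_force: 4.2
```

Call:
move_arm --pt "0 -0.002 0 0 0" --pt "0 0 0 0 0"

```text
clock: 4.6
tool_pos: [0.5941, -0.1264, 0.1903]
eef_rot: [0.8, 0.6, 0.004, 0.004]
contact_force: [9.4, -3.8, 2.4]
opening: 0.006
finger_force: 5.3
```

Call:
move_arm --pt "0 -0.002 0 0 0" --pt "0 0 0 0 0"

```text
clock: 4.77
tool_pos: [0.5932, -0.1262, 0.1906]
eef_rot: [0.8, 0.6, 0.005, 0.005]
contact_force: [11.6, -4.8, 1.4]
opening: 0.009
finger_force: 6.4
```

More than 12 N after some 7 mm, so the right end is the tight one. I'll back off and go over to the left end.

Call:
move_arm --pt "0 0.006 0 0 0" --pt "0 0.01 0 0 0" --pt "0 0.008 0 0 0" --pt "0 0 -0.03 0 0" --pt "0 0 -0.04 0 0" --pt "0 0 -0.04 0 0" --pt "0.03 0 -0.01 0 0" --pt "0.038 0 0 0 0" --pt "0.038 0 0 0 0" --pt "0.03 0 0 0 0"

```text
clock: 5.6
tool_pos: [0.649, 0.0032, 0.3086]
eef_rot: [0.799, 0.601, -0.001, -0.002]
contact_force: [-0.2, 0.4, 0.6]
opening: 0.005
finger_force: 0.0
```

Call:
move_arm --pt "0.02 0 0 0 0" --pt "0 0 0 0 0" --pt "0 0 0 0 0"

```text
clock: 5.85
tool_pos: [0.6544, 0.0205, 0.3078]
eef_rot: [0.799, 0.602, -0.001, -0.001]
contact_force: [0.9, -0.8, 1.1]
opening: 0.006
finger_force: 0.0
```

Run:
```python
from h import *
tool()
s=snapshot("side");p=cloud(s).reshape(-1,3);q=rest(p);z=p[:,2]
b=(q[:,0]>-.03)&(q[:,0]<.03)&(abs(q[:,1])<.115)&(z>.024)&(z<.045)&(abs(q[:,1])>.055)
for lo,hi in((-.09,-.055),(.055,.09)):
    k=b&(q[:,1]>lo)&(q[:,1]<hi);print(q[k,0].min(),q[k,0].max(),k.sum())
```

```text
tip rest [0.0334 0.0818] z 0.1418 toolx in rest deg 73.98 need spin 0.003 t 5.85 tilt [-0.004  0.    -1.   ] F 1.1 [ 0.9 -0.8  1.1]
-0.014698216124206277 0.007111465708613162 56
-0.0065713454577449835 0.017662507692318204 78
```

Call:
move_arm --pt "-0.001 0.011 0 0 0" --pt "0 0 0.036 0 0" --pt "0 0 0.036 0 0" --pt "0 0 0.03 0 0" --pt "0 0 0.01 0 0" --pt "0 0 0.006 0 0" --pt "0 -0.004 0 0 0" --pt "0 -0.003 0 0 0" --pt "0 0 0 0 0"

```text
clock: 6.65
tool_pos: [0.6591, 0.0169, 0.1927]
eef_rot: [0.8, 0.6, 0.001, 0.0]
contact_force: [-0.9, 0.8, -0.4]
opening: 0.002
finger_force: 0.0
```

Call:
move_arm --pt "0 -0.002 0 0 0" --pt "0 -0.002 0 0 0" --pt "0 0 0 0 0"

```text
clock: 6.9
tool_pos: [0.6551, 0.0181, 0.1916]
eef_rot: [0.8, 0.6, 0.0, 0.0]
contact_force: [0.3, -0.1, -0.1]
opening: 0.004
finger_force: 0.0
```

Call:
move_arm --pt "0 -0.002 0 0 0" --pt "0 -0.002 0 0 0" --pt "0 0 0 0 0"

```text
clock: 7.15
tool_pos: [0.651, 0.0192, 0.1908]
eef_rot: [0.8, 0.6, -0.0, -0.0]
contact_force: [-0.6, -0.0, -0.2]
opening: 0.005
finger_force: 0.0
```

```bash
python3 -c "
from h import *
tool()"
```

```text
tip rest [0.031  0.0797] z 0.0248 toolx in rest deg 73.81 need spin 0.0 t 7.15 tilt [-0. -0. -1.] F -0.6 [-0.6 -0.  -0.2]
```

Call:
move_arm --pt "0 -0.002 0.002 0 0" --pt "0 -0.002 0 0 0" --pt "0 0 0 0 0"

```text
clock: 7.4
tool_pos: [0.6478, 0.0202, 0.1889]
eef_rot: [0.8, 0.6, 0.001, 0.0]
contact_force: [2.5, -0.5, 0.9]
opening: 0.0
finger_force: 0.8
```

Call:
move_arm --pt "0 -0.002 0 0 0" --pt "0 -0.002 0 0 0" --pt "0 0 0 0 0"

```text
clock: 7.65
tool_pos: [0.644, 0.0214, 0.1891]
eef_rot: [0.8, 0.6, 0.001, 0.0]
contact_force: [2.3, 0.7, 1.2]
opening: 0.005
finger_force: 1.1
```

Call:
move_arm --pt "0 -0.002 0 0 0" --pt "0 -0.001 0 0 0" --pt "0 0 0 0 0"

```text
clock: 7.9
tool_pos: [0.6417, 0.0221, 0.1895]
eef_rot: [0.8, 0.6, 0.001, 0.001]
contact_force: [4.9, 0.4, 3.5]
opening: 0.006
finger_force: 2.6
```

Call:
move_arm --pt "0 -0.002 0 0 0" --pt "0 -0.001 0 0 0" --pt "0 0 0 0 0"

```text
clock: 8.15
tool_pos: [0.6394, 0.0228, 0.1896]
eef_rot: [0.8, 0.6, 0.002, 0.001]
contact_force: [6.6, -0.3, 3.8]
opening: 0.006
finger_force: 3.3
```

Call:
move_arm --pt "0 -0.002 0 0 0" --pt "0 -0.001 0 0 0" --pt "0 0 0 0 0"

```text
clock: 8.4
tool_pos: [0.6373, 0.0233, 0.1899]
eef_rot: [0.8, 0.6, 0.003, 0.002]
contact_force: [7.2, -1.6, 2.4]
opening: 0.011
finger_force: 4.1
```

Call:
move_arm --pt "0 -0.002 0 0 0" --pt "0 0 0 0 0"

```text
clock: 8.57
tool_pos: [0.6356, 0.0237, 0.1901]
eef_rot: [0.8, 0.6, 0.003, 0.002]
contact_force: [7.9, -1.1, 3.3]
opening: 0.004
finger_force: 4.3
```

Call:
move_arm --pt "0 -0.002 0 0 0" --pt "0 0 0 0 0"

```text
clock: 8.73
tool_pos: [0.6338, 0.0241, 0.1902]
eef_rot: [0.8, 0.6, 0.003, 0.002]
contact_force: [8.5, -1.3, 4.1]
opening: 0.007
finger_force: 4.5
```

Stiffness is lower here and the load levels off near 8 N, so this is the loose end. I'll keep going.

Call:
move_arm --pt "0 -0.002 0 0 0" --pt "0 -0.001 0 0 0" --pt "0 0 0 0 0"

```text
clock: 8.98
tool_pos: [0.6312, 0.0248, 0.1903]
eef_rot: [0.8, 0.6, 0.003, 0.003]
contact_force: [9.3, -1.9, 5.2]
opening: -0.001
finger_force: 4.7
```

Call:
move_arm --pt "0 -0.002 0 0 0" --pt "0 -0.001 0 0 0" --pt "0 0 0 0 0"

```text
clock: 9.23
tool_pos: [0.6282, 0.0255, 0.1904]
eef_rot: [0.8, 0.6, 0.003, 0.003]
contact_force: [8.6, -2.8, 6.1]
opening: 0.003
finger_force: 4.6
```

Call:
move_arm --pt "0 -0.002 0 0 0" --pt "0 -0.001 0 0 0" --pt "0 0 0 0 0"

```text
clock: 9.48
tool_pos: [0.6249, 0.0261, 0.1903]
eef_rot: [0.8, 0.6, 0.002, 0.003]
contact_force: [7.6, -3.0, 7.5]
opening: 0.005
finger_force: 4.3
```

```bash
python3 -c "
from h import *
tool()"
```

```text
tip rest [0.0053 0.0792] z 0.0244 toolx in rest deg 73.73 need spin -0.001 t 9.4833 tilt [ 0.007 -0.001 -1.   ] F 8.1 [ 7.6 -3.   7.5]
```

Call:
move_arm --pt "0 -0.002 0 0 0" --pt "0 -0.002 0 0 0" --pt "0 0 0 0 0"

```text
clock: 9.73
tool_pos: [0.6209, 0.0268, 0.1902]
eef_rot: [0.8, 0.6, 0.002, 0.003]
contact_force: [6.3, -3.1, 7.2]
opening: 0.005
finger_force: 4.1
```

Call:
move_arm --pt "0 -0.002 0 0 0" --pt "0 -0.002 0 0 0" --pt "0 0 0 0 0"

```text
clock: 9.98
tool_pos: [0.6172, 0.0272, 0.1902]
eef_rot: [0.8, 0.6, 0.002, 0.003]
contact_force: [7.2, -3.6, 6.2]
opening: 0.008
finger_force: 4.2
```

Call:
move_arm --pt "0 -0.002 0 0 0" --pt "0 -0.002 0 0 0" --pt "0 0 0 0 0"

```text
clock: 10.23
tool_pos: [0.6144, 0.0277, 0.1905]
eef_rot: [0.8, 0.599, 0.003, 0.004]
contact_force: [9.2, -6.8, 6.0]
opening: 0.004
finger_force: 5.4
```

```bash
cat >> h.py <<'E'
def bar(n="top"):
    s=snapshot(n);p=cloud(s);q=rest(p);z=p[...,2];c=s["color"].astype(int)
    m=(z>.028)&(z<.042)&(abs(q[...,1])<.15)&(q[...,0]>-.075)&(q[...,0]<.012)
    w=q[m];w=w[np.abs(w[:,1])<.14]
    l=cv2.fitLine(w.astype(np.float32),cv2.DIST_HUBER,0,.003,.003).ravel();d=l[:2]*np.sign(l[1])
    t=(w-l[2:])@d;k=abs((w-l[2:])@[-d[1],d[0]])<.012;t=t[k]
    print(n,"askew",np.degrees(np.arctan2(-d[0],d[1])).round(1),"ends",(l[2:]+d*t.min()).round(3),(l[2:]+d*t.max()).round(3),k.sum(),len(w))
    return s
E
python3 -c "
from h import *
tool();bar();bar('side')"
```

```text
tip rest [-0.0047  0.0775] z 0.0246 toolx in rest deg 73.66 need spin -0.002 t 10.2333 tilt [ 0.01  -0.004 -1.   ] F 10.8 [ 9.2 -6.8  6. ]
top askew 13.0 ends [ 0.009 -0.096] [ 0.004 -0.074] 24 24
side askew 12.1 ends [ 0.009 -0.091] [-0.031  0.099] 197 238
```

Call:
move_arm --pt "0 -0.002 0 0 0" --pt "0 -0.002 0 0 0" --pt "0 0 0 0 0"

```text
clock: 10.58
tool_pos: [0.6109, 0.0284, 0.1906]
eef_rot: [0.801, 0.599, 0.003, 0.005]
contact_force: [8.7, -5.5, 5.1]
opening: 0.002
finger_force: 4.9
```

Call:
move_arm --pt "0 -0.002 0 0 0" --pt "0 -0.002 0 0 0" --pt "0 0 0 0 0"

```text
clock: 10.83
tool_pos: [0.6069, 0.029, 0.1901]
eef_rot: [0.801, 0.599, 0.002, 0.005]
contact_force: [10.5, -8.1, 2.3]
opening: 0.004
finger_force: 5.5
```

Call:
move_arm --pt "0 -0.002 0 0 0" --pt "0 -0.001 0 0 0" --pt "0 0 0 0 0"

```text
clock: 11.08
tool_pos: [0.604, 0.0302, 0.1901]
eef_rot: [0.801, 0.599, 0.003, 0.005]
contact_force: [10.7, -7.1, 3.0]
opening: 0.007
finger_force: 5.3
```

Call:
move_arm --pt "0 -0.002 0 0 0" --pt "0 -0.002 0 0 0" --pt "0 0 0 0 0"

```text
clock: 11.33
tool_pos: [0.601, 0.0305, 0.1902]
eef_rot: [0.801, 0.599, 0.003, 0.006]
contact_force: [13.5, -8.8, 1.1]
opening: 0.006
finger_force: 6.1
```

Call:
move_arm --pt "0 -0.002 0 0 0" --pt "0 -0.002 0 0 0" --pt "0 0 0 0 0"

```text
clock: 11.58
tool_pos: [0.5976, 0.0318, 0.1905]
eef_rot: [0.801, 0.599, 0.004, 0.006]
contact_force: [12.0, -8.9, 3.6]
opening: 0.004
finger_force: 6.3
```

Call:
move_arm --pt "0 -0.002 0 0 0" --pt "0 -0.001 0 0 0" --pt "0 0 0 0 0"

```text
clock: 11.83
tool_pos: [0.5942, 0.0332, 0.1905]
eef_rot: [0.801, 0.599, 0.003, 0.005]
contact_force: [10.6, -7.0, 3.9]
opening: 0.007
finger_force: 5.4
```

```bash
python3 -c "
from h import *
tool();bar('side')"
```

```text
tip rest [-0.0254  0.0772] z 0.0245 toolx in rest deg 73.6 need spin -0.004 t 11.8333 tilt [ 0.011 -0.004 -1.   ] F 12.2 [10.6 -7.   3.9]
side askew 11.2 ends [-0.033  0.013] [-0.049  0.091] 115 158
```

Call:
move_arm --pt "0 -0.002 0 0 0" --pt "0 -0.002 0 0 0" --pt "0 0 0 0 0"

```text
clock: 12.13
tool_pos: [0.5892, 0.0353, 0.1902]
eef_rot: [0.801, 0.599, 0.003, 0.004]
contact_force: [8.6, -3.1, 3.9]
opening: 0.006
finger_force: 4.0
```

Call:
move_arm --pt "0 -0.002 0 0 0" --pt "0 -0.002 0 0 0" --pt "0 0 0 0 0"

```text
clock: 12.38
tool_pos: [0.5843, 0.0372, 0.1897]
eef_rot: [0.8, 0.6, 0.002, 0.003]
contact_force: [6.1, -2.5, 3.6]
opening: 0.008
finger_force: 3.0
```

Call:
move_arm --pt "0 -0.002 0 0 0" --pt "0 -0.002 0 0 0" --pt "0 0 0 0 0"

```text
clock: 12.63
tool_pos: [0.579, 0.039, 0.1891]
eef_rot: [0.8, 0.6, 0.0, 0.001]
contact_force: [3.3, -1.7, 1.2]
opening: 0.004
finger_force: 1.6
```

```bash
python3 -c "
from h import *
tool();s=bar('side')
cv2.imwrite('pics/s1.png',cv2.resize(s['color'][140:270,140:310,::-1],None,fx=4.5,fy=4.5))"
```

```text
tip rest [-0.0432  0.0785] z 0.0231 toolx in rest deg 73.72 need spin -0.001 t 12.6333 tilt [ 0.002 -0.002 -1.   ] F 3.7 [ 3.3 -1.7  1.2]
side askew -39.0 ends [-0.072  0.05 ] [-0.036  0.095] 97 126
```

View pics/s1.png

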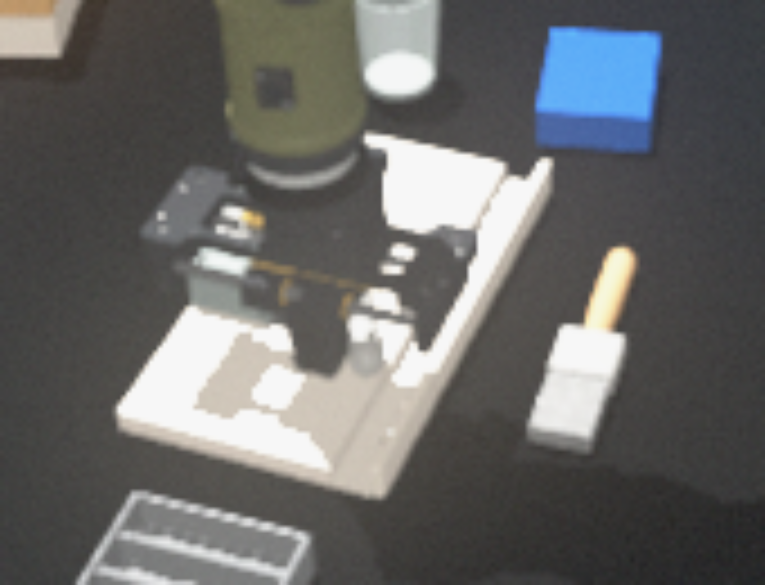

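The fingers at crop (320,330) hold the bar's left end at (368,352), close to the trough. The load has dropped, so the tight clip seems to be letting go. I'll go on a little and check.

Call:
move_arm --pt "0 -0.002 0 0 0" --pt "0 -0.002 0 0 0" --pt "0 0 0 0 0"

```text
clock: 12.93
tool_pos: [0.5732, 0.0414, 0.1883]
eef_rot: [0.8, 0.6, -0.001, -0.001]
contact_force: [0.1, -0.7, 0.2]
opening: 0.006
finger_force: 0.4
```

Call:
move_arm --pt "0 -0.002 0 0 0" --pt "0 -0.002 0 0 0" --pt "0 0 0 0 0"

```text
clock: 13.18
tool_pos: [0.5695, 0.0428, 0.1883]
eef_rot: [0.799, 0.601, -0.001, -0.001]
contact_force: [0.5, 0.6, 0.7]
opening: 0.001
finger_force: 0.1
```

```bash
python3 -c "
from h import *
tool();s=snapshot('top')
cv2.imwrite('pics/t1.png',cv2.resize(s['color'][95:210,190:360,::-1],None,fx=4.5,fy=4.5))"
```

```text
tip rest [-0.0542  0.0796] z 0.0223 toolx in rest deg 73.84 need spin 0.001 t 13.1833 tilt [-0.003 -0.    -1.   ] F 0.3 [0.5 0.6 0.7]
```

View pics/t1.png

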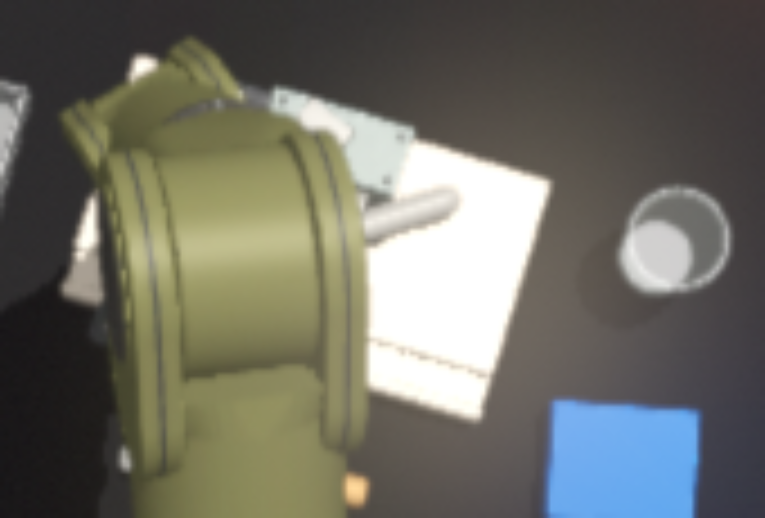

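The right part of the bar shows at crop (365–455, 190–235), about 35° askew. I'll back off, lift and swing to the right rear for a clear view.

Call:
move_arm --pt "0 0.006 0 0 0" --pt "0 0.01 0 0 0" --pt "0 0 -0.03 0 0" --pt "0 0 -0.04 0 0" --pt "0 0 -0.04 0 0" --pt "-0.03 0.012 -0.02 0 0" --pt "-0.036 0.015 0 0 0" --pt "-0.036 0.015 0 0 0" --pt "-0.036 0.015 0 0 0" --pt "-0.036 0.015 0 0 0"

```text
clock: 14.07
tool_pos: [0.6065, -0.1513, 0.319]
eef_rot: [0.8, 0.6, -0.0, -0.0]
contact_force: [0.4, -0.4, 0.3]
opening: 0.009
finger_force: 0.0
```

Call:
move_arm --pt "-0.036 0.012 0 0 0" --pt "-0.036 0 0 0 0" --pt "0 0 0 0 0" --pt "0 0 0 0 0"

```text
clock: 14.4
tool_pos: [0.5968, -0.2255, 0.3182]
eef_rot: [0.802, 0.598, -0.001, -0.0]
contact_force: [-0.3, 0.5, 0.0]
opening: 0.005
finger_force: 0.0
```

```bash
python3 -c "
from h import *
tool();s=snapshot('side');t=snapshot('top')
a=cv2.resize(s['color'][140:270,140:310,::-1],(390,300));b=cv2.resize(t['color'][95:210,190:360,::-1],(390,264))
b=cv2.copyMakeBorder(b,0,36,0,0,0);cv2.imwrite('pics/c2.png',cv2.hconcat([a,b]))
np.savez('side2.npz',c=s['color'],p=cloud(s));np.savez('top2.npz',c=t['color'],p=cloud(t))"
```

```text
tip rest [ 0.047  -0.1706] z 0.1522 toolx in rest deg 73.43 need spin -0.006 t 14.4 tilt [-0.002 -0.001 -1.   ] F -0.4 [-0.3  0.5  0. ]
```

View pics/c2.png

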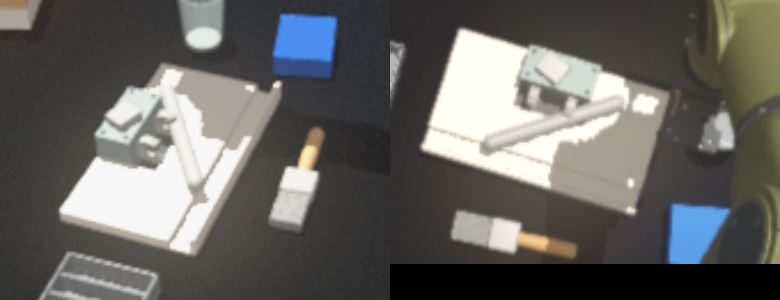

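The bar is free of both clips and lies diagonally on the deck. In the right panel its left end is at (490,144), near the trough, and its right end at (617,103), beside the block.

```bash
cat >> h.py <<'E'
def bar2(s=None,p=None,zlo=.030,x1=.03):
    if p is None: p=cloud(s)
    q=rest(p);z=p[...,2]
    m=(z>zlo)&(z<.042)&(abs(q[...,1])<.148)&(q[...,0]>-.105)&(q[...,0]<x1)&~((q[...,0]>-.016)&(abs(q[...,1])<.053))
    n,l,st,_=cv2.connectedComponentsWithStats(m.astype(np.uint8));k=1+st[1:,4].argmax()
    w=q[l==k];f=cv2.fitLine(w.astype(np.float32),cv2.DIST_HUBER,0,.003,.003).ravel();d=f[:2]*np.sign(f[1])
    t=(w-f[2:])@d
    print("askew",np.degrees(np.arctan2(-d[0],d[1])).round(1),"R",(f[2:]+d*t.min()).round(3),"L",(f[2:]+d*t.max()).round(3),len(w),"zmax",np.percentile(z[l==k],95).round(3))
E
python3 -c "
from h import *
for n in('side2','top2'): bar2(p=np.load(n+'.npz')['p'])"
```

```text
askew 33.2 R [-0.013 -0.029] L [-0.08   0.073] 202 zmax 0.04
askew 32.2 R [-0.014 -0.037] L [-0.081  0.07 ] 213 zmax 0.041
```

Call:
move_arm --pt "0.03 0.005 0 -0.006 0" --pt "0.03 0.004 0 0 0" --pt "0.03 0.004 0 0 0" --pt "0 0 0.036 0 0" --pt "0 0 0.036 0 0" --pt "0 0 0.036 0 0" --pt "0 0 0.014 0 0" --pt "0 0 0.007 0 0" --pt "0 0 0 0 0"

```text
clock: 15.25
tool_pos: [0.6353, -0.1375, 0.1889]
eef_rot: [0.797, 0.603, -0.0, -0.001]
contact_force: [-0.4, 0.0, -0.1]
opening: 0.007
finger_force: 0.0
```

```bash
python3 -c "
from h import *
tool();bar2(snapshot('side'))"
```

```text
tip rest [ 0.0594 -0.075 ] z 0.0229 toolx in rest deg 74.23 need spin 0.007 t 15.25 tilt [-0.002  0.001 -1.   ] F -0.4 [-0.4  0.  -0.1]
askew 32.7 R [-0.012 -0.031] L [-0.078  0.072] 197 zmax 0.04
```

Call:
move_arm --pt "-0.002 -0.003 0 0.006 0" --pt "0 -0.003 0 0 0" --pt "0 -0.003 0 0 0" --pt "0 -0.003 0 0 0" --pt "0 -0.003 0 0 0" --pt "0 -0.003 0 0 0"

```text
clock: 15.8
tool_pos: [0.6172, -0.1357, 0.1902]
eef_rot: [0.8, 0.6, 0.0, 0.0]
contact_force: [-0.7, 1.2, 0.0]
opening: 0.004
finger_force: 0.0
```

Call:
move_arm --pt "0 -0.003 0 0 0" --pt "0 -0.003 0 0 0" --pt "0 -0.003 0 0 0" --pt "0 -0.003 0 0 0" --pt "0 -0.003 0 0 0"

```text
clock: 16.22
tool_pos: [0.6037, -0.1317, 0.1903]
eef_rot: [0.8, 0.6, 0.001, 0.001]
contact_force: [2.0, -0.4, 1.7]
opening: 0.003
finger_force: 1.3
```

Call:
move_arm --pt "0 -0.003 0 0 0" --pt "0 -0.003 0 0 0" --pt "0 -0.003 0 0 0" --pt "0 -0.003 0 0 0" --pt "0 -0.003 0 0 0"

```text
clock: 16.63
tool_pos: [0.5885, -0.1272, 0.1896]
eef_rot: [0.8, 0.6, 0.0, -0.0]
contact_force: [2.4, -0.4, 1.5]
opening: 0.002
finger_force: 0.8
```

```bash
python3 -c "
from h import *
tool();bar2(snapshot('side'))"
```

```text
tip rest [ 0.0119 -0.0783] z 0.0236 toolx in rest deg 73.79 need spin -0.0 t 16.6333 tilt [ 0.  0. -1.] F 2.4 [ 2.4 -0.4  1.5]
askew 30.9 R [ 0.004 -0.106] L [-0.098  0.066] 364 zmax 0.04
```

Call:
move_arm --pt "0 -0.003 0 0 0" --pt "0 -0.003 0 0 0" --pt "0 -0.003 0 0 0" --pt "0 -0.003 0 0 0" --pt "0 -0.003 0 0 0" --pt "0 0 0 0 0"

```text
clock: 17.18
tool_pos: [0.5736, -0.1229, 0.1897]
eef_rot: [0.8, 0.6, -0.0, -0.0]
contact_force: [0.6, -0.4, 1.8]
opening: 0.004
finger_force: 0.6
```

Call:
move_arm --pt "0 -0.003 0 0 0" --pt "0 -0.003 0 0 0" --pt "0 -0.003 0 0 0" --pt "0 -0.003 0 0 0" --pt "0 -0.003 0 0 0" --pt "0 0 0 0 0"

```text
clock: 17.68
tool_pos: [0.559, -0.1187, 0.1896]
eef_rot: [0.8, 0.6, -0.001, -0.001]
contact_force: [0.8, 0.8, 1.6]
opening: 0.007
finger_force: 0.7
```

```bash
python3 -c "
from h import *
tool();bar2(snapshot('side'))"
```

```text
tip rest [-0.019  -0.0784] z 0.0236 toolx in rest deg 73.8 need spin 0.0 t 17.6833 tilt [-0.002  0.    -1.   ] F 0.5 [0.8 0.8 1.6]
askew 21.2 R [-0.028 -0.116] L [-0.099  0.066] 348 zmax 0.04
```

Call:
move_arm --pt "0 -0.003 0 0 0" --pt "0 -0.003 0 0 0" --pt "0 -0.003 0 0 0" --pt "0 -0.003 0 0 0" --pt "0 0 0 0 0"

```text
clock: 18.15
tool_pos: [0.5475, -0.1154, 0.1896]
eef_rot: [0.8, 0.6, -0.001, -0.001]
contact_force: [0.9, 0.6, 1.1]
opening: 0.005
finger_force: 0.7
```

Call:
move_arm --pt "0 -0.003 0 0 0" --pt "0 -0.003 0 0 0" --pt "0 -0.003 0 0 0" --pt "0 -0.003 0 0 0" --pt "0 0 0 0 0"

```text
clock: 18.57
tool_pos: [0.5354, -0.112, 0.1894]
eef_rot: [0.8, 0.6, -0.001, -0.001]
contact_force: [0.7, 0.5, -0.6]
opening: 0.003
finger_force: 0.0
```

```bash
python3 -c "
from h import *
tool();s=snapshot('side');bar2(s)
cv2.imwrite('pics/s3.png',cv2.resize(s['color'][140:270,140:310,::-1],None,fx=3,fy=3))"
```

```text
tip rest [-0.0439 -0.0786] z 0.0234 toolx in rest deg 73.8 need spin 0.0 t 18.5667 tilt [-0.003  0.    -1.   ] F 0.5 [ 0.7  0.5 -0.6]
askew 10.3 R [-0.061 -0.123] L [-0.096  0.067] 349 zmax 0.04
```

View pics/s3.png

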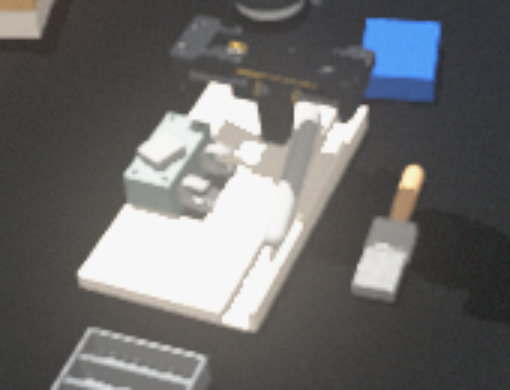

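The left end is at the trough (280,230) and the fingers at (280,115) are pushing the right end after it. I'll continue.

Call:
move_arm --pt "0 -0.003 0 0 0" --pt "0 -0.003 0 0 0" --pt "0 -0.003 0 0 0" --pt "0 -0.003 0 0 0" --pt "0 0 0 0 0"

```text
clock: 19.03
tool_pos: [0.5244, -0.1087, 0.1896]
eef_rot: [0.8, 0.6, -0.001, -0.0]
contact_force: [0.4, -0.9, 0.3]
opening: 0.003
finger_force: 0.0
```

Call:
move_arm --pt "0 -0.003 0 0 0" --pt "0 -0.003 0 0 0" --pt "0 0 0 0 0" --pt "0 0 0 0 0"

```text
clock: 19.37
tool_pos: [0.5194, -0.1072, 0.1897]
eef_rot: [0.8, 0.6, -0.0, -0.0]
contact_force: [-0.2, -0.3, -0.4]
opening: 0.003
finger_force: 0.0
```

```bash
python3 -c "
from h import *
tool();s=snapshot('side');bar2(s,zlo=.022,x1=-.05)"
```

```text
tip rest [-0.06   -0.0784] z 0.0237 toolx in rest deg 73.8 need spin -0.0 t 19.3667 tilt [-0. -0. -1.] F -0.1 [-0.2 -0.3 -0.4]
askew -0.3 R [-0.095 -0.126] L [-0.094  0.07 ] 276 zmax 0.029
```

The bar is straight at x −0.094 and seems to have dropped into the trough. I'll back away and check.

Call:
move_arm --pt "0 0.006 0 0 0" --pt "0 0.01 0 0 0" --pt "0 0 -0.03 0 0" --pt "0 0 -0.04 0 0" --pt "0 0 -0.04 0 0" --pt "-0.03 0.012 -0.02 0 0" --pt "-0.036 0.015 0 0 0" --pt "-0.036 0.015 0 0 0" --pt "-0.03 0 0 0 0" --pt "0 0 0 0 0"

```text
clock: 20.25
tool_pos: [0.5361, -0.2592, 0.3196]
eef_rot: [0.803, 0.595, -0.003, 0.002]
contact_force: [-0.2, -0.5, -0.0]
opening: 0.002
finger_force: 0.0
```

```bash
python3 -c "
from h import *
tool();s=snapshot('side');t=snapshot('top');bar2(s,zlo=.022,x1=-.05);bar2(t,zlo=.022,x1=-.05)
for c in(s,t):
    p=cloud(c);q=rest(p)
    for y in(-.115,-.08,-.03,.02,.06): 
        m=(abs(q[...,1]-y)<.008)&(abs(q[...,0]+.093)<.004);print(y,np.median(p[m][:,2]).round(4),end=' ')
    print()
a=cv2.resize(s['color'][140:270,140:310,::-1],(390,300));b=cv2.resize(t['color'][95:210,190:360,::-1],(390,264))
b=cv2.copyMakeBorder(b,0,36,0,0,0);cv2.imwrite('pics/c4.png',cv2.hconcat([a,b]))"
```

```text
tip rest [-0.0015 -0.2208] z 0.1536 toolx in rest deg 73.09 need spin -0.012 t 20.25 tilt [-0.002 -0.007 -1.   ] F -0.1 [-0.2 -0.5 -0. ]
askew -0.3 R [-0.095 -0.126] L [-0.094  0.066] 278 zmax 0.029
askew 0.1 R [-0.095 -0.128] L [-0.095  0.066] 314 zmax 0.032
-0.115 0.0262 -0.08 0.0273 -0.03 0.0252 0.02 0.026 0.06 0.0237 
-0.115 0.0259 -0.08 0.0276 -0.03 0.0261 0.02 0.026 0.06 0.0245
```

View pics/c4.png

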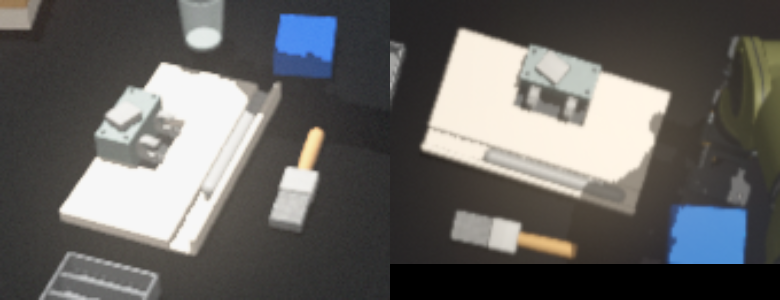

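The bar lies flat in the trough, with its top at about 27 mm all along and x about −0.094. The clips are empty, the things around it are where they were, and the arm is clear. Handing in.

```bash
python3 -c "
from plant import r
print(r.finish_job())"
```

```text
the job is handed in; nothing more can be done
None
```

I levered the bar out left end first (the right clip was the tight one), it now lies flat in the trough about 94 mm in front of the rest's origin, nothing around it appears moved in the last pictures, and the job is handed in; no verdict came back.

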